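# Fit the bench scale's battery cell and shut its cover

### The arm

A 6-joint arm with a two-finger parallel gripper is mounted at the origin on a cart in front of the work surface, level with it; the furniture and walls round the work are solid. World frame = base frame: x ahead of the robot, y to its left, z up, the work surface at z = 0. Lengths are in mm, angles in rad, forces in N, time in s.
With the tool pointing down it reaches from about 300 to 775 mm from the base axis. Payload 14.6 kg.
Tool frame: the origin (TCP) lies midway between the tips of the shut fingers; the grasp point (between the pads) lies 19 mm behind it (manip.hold_point_z is the distance from the TCP to the grasp point, in mm); z points along the fingers, y is the direction in which the jaws open and shut (so a half turn about z gives the same grasp; the last joint's range is limited). The gripper opens to 94 mm and grips with 3 to 60 N. Pads are 16 mm wide; open, the fingers measure 119 mm over their backs; the gripper's body (75 mm by 177 mm) begins 78 mm behind the grasp point.
Start: joints at [-1.295, 0.3, 1.521, -0, 1.321, -0.067], TCP at [184.862, -517.992, 205.446] pointing down, gripper open.
Joint ranges: [-3.03, 3.03], [-0.79, 2.21], [0.23, 2.52], [-1.04, 4.18], [0, 3.07], [-2.55, 2.55]. Speed limits (rad/s): [2.22, 2.22, 2.57, 3.14, 3.14, 3.14].

### API

Orientations are given as [roll, pitch, yaw] about the fixed x, y, z axes, in that order (R = Rz(yaw) Ry(pitch) Rx(roll)).
In Python, from cell import manip gives the robot as it stands.
- The arm moves only by the shell command python3 -m crank 'ROWS' [OPENING] [FORCE]. ROWS is JSON, a list of rows, each an object with "offset": the shift along the world's x, y, z in m, a list of three; "spin": the turn about the world's z in degrees. In form: [{"offset": [dx, dy, dz], "spin": spin}, ...]. A call has exactly 8 rows; each row is the pose to reach, as a shift and turn from the pose measured when the call began; what a row does not reach only later rows make up. A row lasts 1/12 s, in which the tool goes at most 41.7 mm and 7.16 degrees, less where a joint would pass 70% of its speed; a pose out of reach is approached as far as the arm can. A call with a gripper value outside its range is refused whole. OPENING is the opening, from 0 (shut) to 1 (fully open), set as the call begins (- or left out, the last holds). The fingers move at their own pace and stop on an object; FORCE is the grip in N (left out, the last holds). Time passes only in rows, so rows that repeat a pose let the fingers close, or fill a call up. It gives the time, the measured TCP pose, the force and the opening at its end, in the units of the state.
- manip.read_state(): the state, without advancing time (a new reading comes with each control period).
- manip.camera(name): name is "scene" or "top" or "wrist"; returns a dict with "pixels" (384x512x3 uint8, red, green, blue), "fx", "fy", "cx", "cy" (pixels), "extrinsics" (4x4, takes a point from world to camera coordinates); the wrist camera has in their place "hand_eye" (4x4, takes a point from camera to tool coordinates, whose origin is the TCP and whose axes are the flange's). Camera axes: x right, y down, z forward; pixel columns grow to the right and rows downward; lengths in mm; the calibration is good to about 2 mm. A picture is of the moment at which its call begins: read the wrist's pose just before it. There is no depth.
- manip.sign_off(): hands the job in, once; it reports no verdict.
Trained networks look in a picture, given as the dict that the camera call returned (one of the last four; its "shot" number tells which), for a name from the list of things; names that differ only in an ending like _2 or _b are one class to them, and where a whole thing is asked for, a point or a joint stands for the part that bears it (a point fixed in the world has none). Each returns a list of dicts, best first, with "conf" (0 to 1); they miss things now and then, are a little off and sometimes report something else, mostly with a low value. They report only what shows in the picture. A call takes as long as a camera call.
- manip.search_frame(picture, name): "location" ([x, y, z] in mm, in world coordinates, good to about 4 mm: the middle of the surface that is visible of it).
- manip.masks_of(picture, name): "mask" (384x512 bool, what is visible of it).
The state is a dict: "clock": time; "joints": joint angles; "qd": joint speeds; "effort": joint torques, N m; "eef_pos": TCP position; "eef_rot": TCP orientation; "wrist_force": force on the tool from outside, world axes, zero at the start; "moment": the same for the moment, N m; "finger_gap": finger opening in mm.
Only numpy, scipy, OpenCV 4.12 (cv2) and the standard library are available. Lean on these libraries where they do the work, as an engineer would, in place of code of your own. Each camera call takes 0.05 s, during which the arm holds its last target. There are 200 camera calls.

### The job

The cafe's bench scale lies face down for a new battery. Fit the thick cell that lies beside it into the open battery bay: flat end pressed back against the coil spring, nub end rolled down past the retaining lip, so that the cell lies level on the floor of the bay and the spring, once you let go, holds the nub end home under the lip; then swing the battery cover fully shut over it. Do not knock or shift the small thin cell and the shot glass that stand nearby.

Things in the scene. Friction and masses are not known exactly. Their poses are not given: they have to be found in the camera images.
- cell: The thick battery cell to fit: black cylinder with bright metal ends, 34 mm diameter, 61.5 mm long with its nub, 0.14 kg, lying on the worktop. Origin: its middle, on its axis, 17 mm above the worktop. Its x axis runs along it towards the nub end, which has a narrow light ring round it; y and z are across it, rolled any way.
- cell_plus (a point): Tip of the nub (a bright button, 9.6 mm diameter, 1.5 mm proud of the shoulder), 30.75 mm from the cell's middle.
- cell_minus (a point): Middle of the cell's plain flat end, 30.75 mm from the cell's middle.
- scale: Grey bench scale, 184 mm (x) by 128 mm (y), lying face down on its steel pan; it cannot move. Origin on the worktop under its middle, z up. x runs along the battery bay from the spring end (-x) to the lip end (+x), roughly to the robot's right. Underside panel at z = 41 mm; four levelling feet, 25 mm diameter, stand on it at x = +-80, y = +-51 mm, up to z = 71 mm.
- bay_floor (a point): Point on the floor of the battery bay (scale frame z = 27 mm, 14 mm below the panel), midway along its finger recesses. The bay is an open trough 36.6 mm wide, x = -54 to +30.75 mm; the finger recesses beside it are as deep, from x = -25 to +20 mm and out to y = +-48 mm.
- seat (a point): Where the middle of the seated cell belongs (scale frame 0, 0, 44 mm), axes as the scale's: the seated cell's x axis lies along this x, its nub touching the end wall under the lip at x = +30.75 mm.
- lip_edge (a point): Middle of the free edge of the rigid retaining lip (scale frame x = 25.25, y = 0, z = 64 mm). The lip is 24 mm wide, its underside at z = 62.5 mm, 1.5 mm above the seated cell, its bevelled top at 66.5 mm at most. It overhangs the seated cell's shoulder by 4 mm.
- spring_wall (a point): Top of the low wall behind the coil spring, on its face (scale frame x = -54, y = 0, z = 54 mm).
- spring_tip (a point): Foremost point of the domed metal cap (14.4 mm diameter, 4 mm high) on the coil spring. Relaxed it is at scale frame x = -27.75, y = 0, z = 44 mm; pressed, it gives straight back towards -x by up to 11 mm, at 0.6 N per mm. With the cell seated it is pressed by 3 mm; the level cell's nub end clears the lip only with it pressed by 7.5 mm or more.
- cover (a joint): Angle of the black hinged battery cover in rad: 0 shut, 2.2 fully open. It starts open at about 2, leaning away from the bay beyond the lip end, and stays wherever it is left (hinge friction 0.05 N m). It cannot shut over a cell that is not down in its bay.
- cover_hinge (a point): Middle of the cover's hinge, whose line is parallel to the scale's y axis (scale frame x = 52, z = 44 mm). The cover opens upward and over towards +x.
- cover_edge (a point): Middle of the top edge of the cover's free end; when shut, 114 mm from the hinge towards -x and 25.5 mm above it (scale frame z = 69.5 mm). The cover is a hollow hood 45 mm wide, its flat top 14 to 114 mm from the hinge, with two thin side flaps out to y = +-50 mm at its foot.
- thin_cell: Small thin battery cell standing on end, 14.5 mm diameter, 50.5 mm high, of another size: leave it standing. Origin: centre of its foot.
- glass: Small clear shot glass, 49 mm diameter, 62 mm high, standing on the worktop: leave it alone. Origin: centre of its foot.

How it is judged:
By the outcome, as a careful person would: the job done as asked, in the order asked, and still so for the second after the job is handed in, with the robot touching nothing.
It also fails if it takes over 54 s, if anything falls off the work surface, if the arm or the gripper's body presses on something with over 40 N, if the wrist force passes 120 N, or if a joint passes its speed limit or range.

## Working session

There is one attempt and no reset: what is moved stays moved. The work goes in short steps, Python scripts to look and compute and a shell command to move; the robot and the scene stay as the last step left them, time stands still between calls to the robot, and variables do not carry over. Pictures are saved under pics/ and viewed, about 8 in all and at most 12, crops included, and the job is handed in when it is done.

```bash
ls; mkdir -p pics
cat > h.py <<'E'
import numpy as np, cv2
from scipy.spatial.transform import Rotation as R
from cell import manip
def shot(n):
    s=manip.read_state(); p=manip.camera(n)
    if n=="wrist":
        T=np.eye(4); T[:3,:3]=R.from_euler('xyz',s['eef_rot']).as_matrix(); T[:3,3]=s['eef_pos']
        p['E']=np.linalg.inv(T@np.array(p['hand_eye']))
    else: p['E']=np.array(p['extrinsics'])
    return p
def save(p,f,crop=None,scale=1):
    a=np.array(p['pixels'])[:,:,::-1]
    if crop: x0,y0,x1,y1=crop; a=a[y0:y1,x0:x1]
    cv2.imwrite('pics/'+f,cv2.resize(a,None,fx=scale,fy=scale,interpolation=cv2.INTER_CUBIC))
def proj(p,X):
    c=p['E']@np.append(X,1); return np.array([p['fx']*c[0]/c[2]+p['cx'],p['fy']*c[1]/c[2]+p['cy']])
def ray(p,u):
    C=np.linalg.inv(p['E']); d=C[:3,:3]@np.array([(u[0]-p['cx'])/p['fx'],(u[1]-p['cy'])/p['fy'],1]); return C[:3,3],d/np.linalg.norm(d)
def onz(p,u,z):
    o,d=ray(p,u); return o+d*(z-o[2])/d[2]
def tri(obs):
    A=np.zeros((3,3));b=np.zeros(3)
    for p,u in obs:
        o,d=ray(p,u);M=np.eye(3)-np.outer(d,d);A+=M;b+=M@o
    return np.linalg.solve(A,b)
E
python3 - <<'E'
from h import *
s=manip.read_state();print(s)
for c in ['scene','top']:
    p=shot(c);save(p,c+'0.png')
    print(c,p['fx'],np.round(np.linalg.inv(p['E'])[:3,3]))
    for n in ['cell','cell_plus','cell_minus','scale','bay_floor','seat','lip_edge','spring_wall','spring_tip','cover_hinge','cover_edge','thin_cell','glass']:
        try:
            r=manip.search_frame(p,n)
            print(n,[(round(q['conf'],2),np.round(q['location'],1).tolist(),np.round(proj(p,q['location'])).tolist()) for q in r[:2]])
        except Exception as e: print(n,e)
a=np.hstack([cv2.imread('pics/scene0.png'),cv2.imread('pics/top0.png')]);cv2.imwrite('pics/both0.png',np.vstack([cv2.imread('pics/scene0.png')]))
E
```

```text
pics
{'clock': 0.0, 'joints': array([-1.29463030e+00,  3.00458884e-01,  1.52163242e+00, -5.82686991e-06,
        1.32069567e+00, -6.66166326e-02]), 'qd': array([-0.00114514, -0.00017919,  0.00035145,  0.0008279 ,  0.00070858,
        0.00071047]), 'effort': array([ 1.08571785e-03, -5.31812489e+01, -3.52735698e+01,  7.09031126e-02,
        2.44477938e-02, -1.05477916e-04]), 'eef_pos': array([ 184.76974313, -517.73388193,  204.87131525]), 'eef_rot': array([-3.14040060e+00, -7.38717483e-05,  3.42784057e-01]), 'wrist_force': array([ 0.68115716, -0.18320278, -0.52071917]), 'moment': array([-0.02889803,  0.05982036,  0.04040843]), 'finger_gap': 93.9219731141605}
scene 401.08921122426534 [-101.  818.  591.]
cell [(0.68, [459.7, 270.5, 26.2], [207.0, 253.0]), (0.46, [562.1, -264.9, 41.2], [293.0, 165.0])]
cell_plus [(0.9, [465.8, 274.8, 22.7], [204.0, 254.0])]
cell_minus [(0.73, [464.3, 273.4, 30.1], [205.0, 251.0])]
scale [(0.88, [506.4, 13.0, 38.4], [257.0, 201.0])]
bay_floor [(0.65, [503.3, 12.9, 39.5], [258.0, 201.0])]
seat [(0.9, [505.2, 13.4, 45.3], [257.0, 199.0])]
lip_edge [(0.75, [5
[... 494 characters left out ...]
6, 29.1], [174.0, 203.0])]
cell_plus [(0.61, [473.6, 265.2, 32.7], [174.0, 203.0]), (0.4, [514.2, 34.8, 40.7], [249.0, 188.0])]
cell_minus [(0.55, [473.4, 264.6, 28.8], [175.0, 203.0]), (0.31, [529.3, -36.8, 89.2], [273.0, 182.0])]
scale [(0.71, [510.3, 30.4, 43.3], [250.0, 190.0])]
bay_floor [(0.71, [513.7, 35.7, 39.6], [249.0, 189.0])]
seat [(0.85, [512.7, 31.3, 45.0], [250.0, 189.0])]
lip_edge [(0.72, [508.2, 34.2, 42.1], [249.0, 190.0])]
spring_wall [(0.97, [510.7, 35.0, 38.8], [249.0, 190.0])]
spring_tip []
cover_hinge [(0.84, [514.1, 33.0, 38.9], [249.0, 189.0])]
cover_edge [(0.61, [528.7, -40.4, 88.3], [275.0, 182.0])]
thin_cell []
glass [(0.58, [570.3, -285.1, 25.0], [350.0, 169.0])]
```

Run:
```python
from h import *
a=cv2.imread('pics/top0.png')[120:260,140:380]; b=cv2.imread('pics/scene0.png')[120:290,170:340]
a=cv2.resize(a,None,fx=3.3,fy=3.3,interpolation=cv2.INTER_CUBIC)[:300*1]if 0 else cv2.resize(a,(480,280),interpolation=cv2.INTER_CUBIC)
cv2.imwrite('pics/v1.png',cv2.resize(cv2.imread('pics/top0.png')[130:250,150:370],(800,436),interpolation=cv2.INTER_CUBIC))
```

```text
(no output)
```

View pics/v1.png

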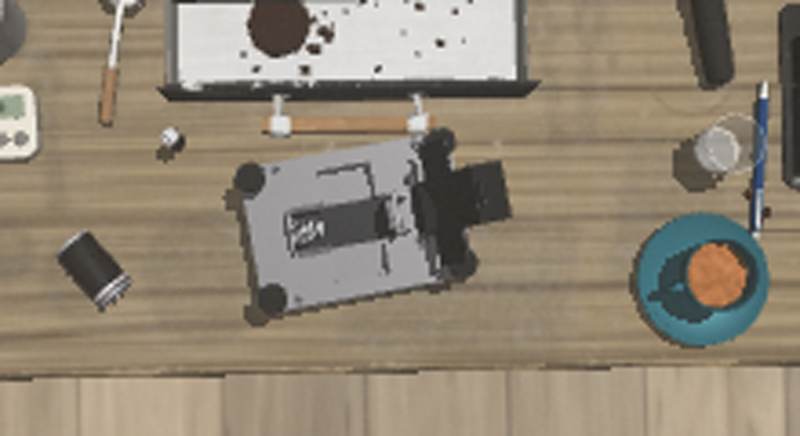

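The top view shows the cell at crop (93,270), nub end to the lower right. The scale is at (350,230) with the spring at left and the lip and open cover at right. The thin cell is at (172,140) and the glass at (725,150). Next I'll bring the wrist camera over the scale.

```bash
python3 -m crank '[{"offset":[0.01,0.03,0.03],"spin":2},{"offset":[0.025,0.07,0.06],"spin":6},{"offset":[0.04,0.11,0.09],"spin":10},{"offset":[0.055,0.15,0.11],"spin":14},{"offset":[0.07,0.19,0.12],"spin":18},{"offset":[0.085,0.23,0.12],"spin":22},{"offset":[0.10,0.27,0.12],"spin":26},{"offset":[0.115,0.31,0.12],"spin":30}]' 1 20
python3 -m crank '[{"offset":[0.015,0.04,0],"spin":6},{"offset":[0.03,0.08,0],"spin":12},{"offset":[0.05,0.12,0],"spin":18},{"offset":[0.07,0.16,0],"spin":24},{"offset":[0.09,0.19,0],"spin":30},{"offset":[0.11,0.21,0],"spin":36},{"offset":[0.12,0.22,0],"spin":42},{"offset":[0.12,0.22,0],"spin":48}]'
python3 - <<'E'
from h import *
p=shot('wrist');save(p,'w1.png');print(np.round(p['hand_eye'],3),p['fx'])
s=manip.read_state();print(s['eef_pos'],s['eef_rot'],s['joints'])
E
```

```text
clock: 2.07
eef_pos: [288.8, -236.0, 325.3]
eef_rot: [3.14, 0.0, 0.869]
wrist_force: [1.1, -0.6, -0.1]
finger_gap: 94.2
clock: 2.73
eef_pos: [410.0, -13.9, 325.0]
eef_rot: [3.141, -0.0, 1.715]
wrist_force: [-0.1, 0.1, 0.2]
finger_gap: 94.1
[[ 0.0000e+00 -9.6900e-01 -2.4900e-01  7.1394e+01]
 [ 1.0000e+00  0.0000e+00  1.0000e-03  1.2950e+00]
 [-1.0000e-03 -2.4900e-01  9.6900e-01 -1.8037e+02]
 [ 0.0000e+00  0.0000e+00  0.0000e+00  1.0000e+00]] 275.3217060958465
[409.31941775 -14.82477179 325.01553759] [ 3.14083294e+00 -1.77909281e-04  1.72243566e+00] [-1.25931373e-01 -9.21724070e-02  1.67873241e+00  3.79327108e-04
  1.55435077e+00 -2.77576749e-01]
```

View pics/w1.png

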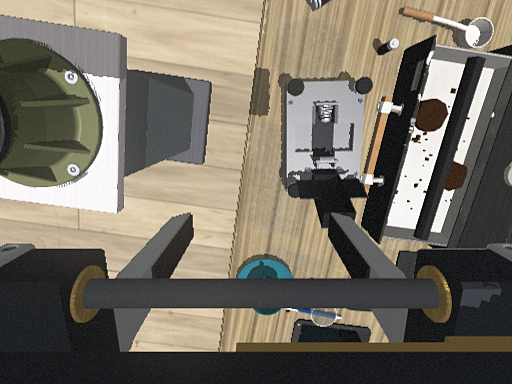

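The wrist view shows the scale at (325,135), with the spring at the image top near (325,112), and the cover at (335,195). I'll move closer over the scale.

```bash
python3 -m crank '[{"offset":[0.025,0,-0.02],"spin":0},{"offset":[0.05,0,-0.045],"spin":0},{"offset":[0.075,0.005,-0.07],"spin":0},{"offset":[0.1,0.005,-0.095],"spin":0},{"offset":[0.1,0.005,-0.12],"spin":0},{"offset":[0.1,0.005,-0.135],"spin":0},{"offset":[0.1,0.005,-0.135],"spin":0},{"offset":[0.1,0.005,-0.135],"spin":0}]'
python3 - <<'E'
from h import *
p=shot('wrist');save(p,'w2.png');save(p,'w2c.png',(130,0,390,250),3 if 0 else 2.4)
np.save('w2E.npy',p['E'])
for n in ['scale','bay_floor','seat','lip_edge','spring_wall','spring_tip','cover_hinge','cover_edge']:
    r=manip.search_frame(p,n)
    print(n,[(round(q['conf'],2),np.round(q['location'],1).tolist(),np.round(proj(p,q['location'])).tolist()) for q in r[:2]])
E
```

```text
clock: 3.45
eef_pos: [509.1, -10.1, 190.3]
eef_rot: [3.141, -0.0, 1.72]
wrist_force: [0.2, -0.0, 0.0]
finger_gap: 94.1
scale [(0.97, [512.8, 30.8, 43.1], [267.0, 146.0]), (0.74, [525.3, -40.1, 99.2], [270.0, 220.0])]
bay_floor []
seat [(0.69, [511.4, 29.5, 41.0], [266.0, 147.0]), (0.58, [525.9, -42.3, 105.7], [270.0, 224.0])]
lip_edge [(0.96, [514.7, 31.7, 41.4], [269.0, 145.0])]
spring_wall [(0.69, [514.9, 28.5, 42.2], [269.0, 148.0])]
spring_tip [(0.57, [501.3, 75.8, 48.7], [264.0, 105.0])]
cover_hinge [(0.98, [509.0, 32.9, 41.6], [264.0, 143.0])]
cover_edge [(0.85, [526.3, -41.8, 102.5], [271.0, 223.0])]
```

View pics/w2c.png

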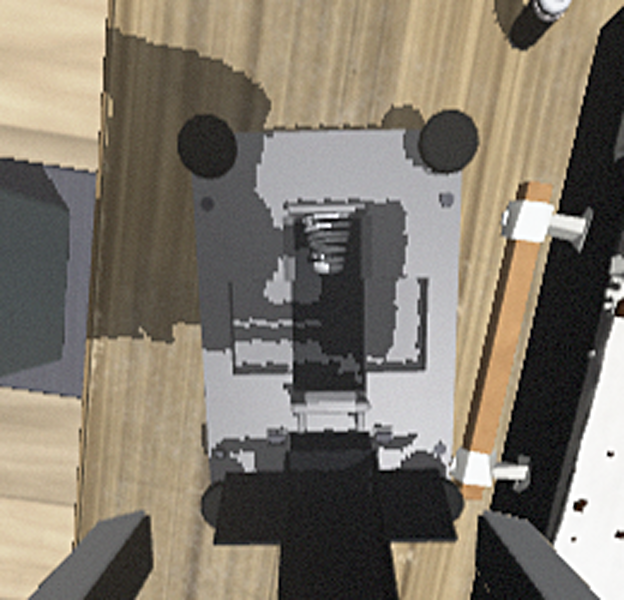

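Wrist view crop: the spring-end feet are at (207,146) and (448,140), and the recess corners at (232,373), (425,372), (232,280) and (425,278). The spring cap is near (330,268) and the lip bar near (335,402). I'll fit the scale pose to these.

```bash
cat > fit.py <<'E'
from h import *
from scipy.optimize import least_squares
def fitscale(p,pts,free_z=True):
    def X(v,m):
        c,s=np.cos(v[2]),np.sin(v[2]);return np.array([v[0]+c*m[0]-s*m[1],v[1]+s*m[0]+c*m[1],m[2]+(v[3] if free_z else 0)])
    f=lambda v:np.concatenate([proj(p,X(v,m))-u for m,u in pts])
    r=least_squares(f,[511,30,-1.4]+([0] if free_z else []),x_scale=[10,10,.1]+([10] if free_z else []));return r.x,r.fun.reshape(-1,2)
E
python3 - <<'E'
from fit import *
p=shot('wrist');p['E']=np.load('w2E.npy')
k=lambda x,y:np.array([130+x/2.4,y/2.4])
pts=[((-80,-51,71),k(207,146)),((-80,51,71),k(448,140)),((20,-48,41),k(232,373)),((20,48,41),k(425,372)),((-25,-48,41),k(232,280)),((-25,48,41),k(425,278))]
for fz in (True,False):
    v,r=fitscale(p,pts,fz);print(np.round(v,3),np.degrees(v[2]),np.round(r,1).tolist())
c,s=np.cos(v[2]),np.sin(v[2])
for n,m in dict(spring=(-27.75,0,44),wall=(-54,0,54),lip=(25.25,0,64),b1=(30.75,18.3,41),b2=(30.75,-18.3,41),s1=(-54,18.3,41),s2=(-54,-18.3,41)).items():
    u=proj(p,[v[0]+c*m[0]-s*m[1],v[1]+s*m[0]+c*m[1],m[2]]);print(n,((u-[130,0])*2.4).round())
E
python3 -m crank '[{"offset":[0,0.03,0],"spin":-2},{"offset":[-0.01,0.06,0.02],"spin":-6},{"offset":[-0.02,0.09,0.02],"spin":-12},{"offset":[-0.04,0.12,0.02],"spin":-18},{"offset":[-0.05,0.15,0.02],"spin":-24},{"offset":[-0.06,0.17,0.02],"spin":-30},{"offset":[-0.07,0.18,0.02],"spin":-34},{"offset":[-0.07,0.18,0.02],"spin":-34}]'
python3 -m crank '[{"offset":[0,0.01,0],"spin":-6},{"offset":[0,0.02,0],"spin":-12},{"offset":[0,0.02,0],"spin":-18},{"offset":[0,0.02,0],"spin":-24},{"offset":[0,0.02,0],"spin":-26},{"offset":[0,0.02,0],"spin":-26},{"offset":[0,0.02,0],"spin":-26},{"offset":[0,0.02,0],"spin":-26}]'
python3 - <<'E'
from h import *
p=shot('wrist');save(p,'w3.png');np.save('w3E.npy',p['E'])
for n in ['cell','cell_plus','cell_minus','thin_cell']:
    r=manip.search_frame(p,n)
    print(n,[(round(q['conf'],2),np.round(q['location'],1).tolist(),np.round(proj(p,q['location'])).tolist()) for q in r[:2]])
    m=manip.masks_of(p,n)
    for q in m[:2]:
        c=cv2.findNonZero(q['mask'].astype(np.uint8));print('mask',round(q['conf'],2),len(c),cv2.minAreaRect(c))
E
```

```text
[510.859  39.309  -1.405  -2.613] -80.4869842075128 [[0.0, -0.1], [0.4, 0.7], [0.5, 0.1], [-0.4, -0.8], [-1.2, 0.3], [0.6, -0.2]]
[510.823  39.152  -1.405] -80.48578782941313 [[-0.5, -0.5], [0.9, 0.3], [0.2, 0.5], [-0.1, -0.4], [-1.6, 0.4], [0.9, -0.1]]
spring [328. 273.]
wall [328. 213.]
lip [330. 390.]
b1 [365. 393.]
b2 [293. 394.]
s1 [366. 215.]
s2 [288. 216.]
clock: 4.62
eef_pos: [438.1, 171.8, 210.5]
eef_rot: [3.141, -0.0, 1.128]
wrist_force: [0.3, -0.9, 0.1]
finger_gap: 94.1
clock: 5.28
eef_pos: [438.4, 191.5, 210.5]
eef_rot: [3.141, -0.0, 0.676]
wrist_force: [-0.0, 0.7, 0.0]
finger_gap: 93.9
cell [(0.69, [539.5, -28.7, 80.4], [453.0, 231.0]), (0.67, [476.3, 263.6, 36.2], [233.0, 117.0])]
mask 0.92 1305 ((233.0, 116.5), (49.0, 28.0), 90.0)
cell_plus [(0.61, [472.1, 269.4, 34.4], [227.0, 117.0])]
mask 0.59 1303 ((232.82040405273438, 115.97069549560547), (50.2536735534668, 26.98279571533203), 87.95458984375)
mask 0.29 14076 ((398.78387451171875, 215.31729125976562), (185.44544982910156, 107.03230285644531), 31.27770233154297)
cell_minus [(0.6, [475.0, 262.8, 31.0], [233.0, 118.0]), (0.54, [524.0, 26.9, 45.0], [397.0, 204.0])]
mask 0.68 1273 ((232.49880981445312, 115.96556091308594), (50.349388122558594, 26.3636417388916), 88.02507019042969)
thin_cell [(0.52, [579.4, 196.3, 44.1], [330.0, 83.0])]
mask 0.71 215 ((331.1000061035156, 82.19999694824219), (12.074767112731934, 20.57182502746582), 63.43495178222656)
```

View pics/w3.png

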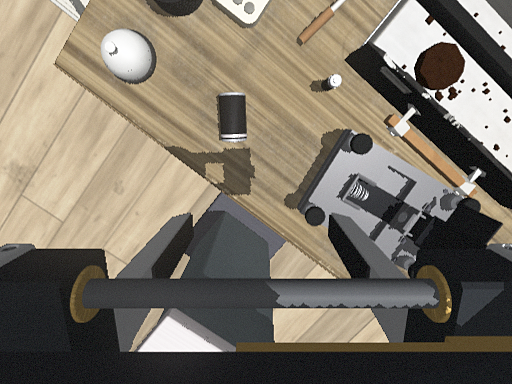

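The wrist view shows the cell at (232,117) pointing straight down the image, with the nub and light ring at its lower end (233,138). The thin cell is at (332,82) and the scale at (400,210). Next I fit the cylinder to the mask.

```bash
cat >> fit.py <<'E'
def cyl(v):
    x,y,yaw,z=v;t=np.linspace(0,2*np.pi,48,endpoint=False)
    A=[]
    for l,r in((-30.75,17),(29.25,17),(30.75,4.8)):
        A.append(np.stack([l+0*t,r*np.cos(t),r*np.sin(t)],1))
    A=np.concatenate(A);c,s=np.cos(yaw),np.sin(yaw)
    return np.stack([x+c*A[:,0]-s*A[:,1],y+s*A[:,0]+c*A[:,1],z+A[:,2]],1)
D=np.stack([np.cos(np.linspace(0,2*np.pi,24,endpoint=False)),np.sin(np.linspace(0,2*np.pi,24,endpoint=False))],1)
def fitcell(views,v0):
    def f(v):
        o=[]
        for p,m in views:
            u=np.array([proj(p,a) for a in cyl(v)]);q=np.argwhere(m)[:,::-1]
            o.append((u@D.T).max(0)-(q@D.T).max(0)-.3)
        return np.concatenate(o)
    r=least_squares(f,v0,loss='soft_l1',x_scale=[10,10,.1,10]);return r.x,np.sqrt(np.mean(r.fun**2))
E
python3 - <<'E'
from fit import *
V=[]
for c in('wrist','top'):
    p=shot(c); q=[q for q in manip.masks_of(p,'cell') if 600<q['mask'].sum()<1800 or c=='top' and q['mask'].sum()<600]
    print(c,[(x['conf'],x['mask'].sum(),np.argwhere(x['mask']).mean(0)) for x in q])
    V.append((p,q[0]['mask']))
for vs in (V[:1],V[1:],V):
    v,e=fitcell(vs,[473,265,-2.43,17]);print(v.round(2),np.degrees(v[2]).round(1),e)
s=manip.read_state();print(s['eef_pos'],np.degrees(s['eef_rot']))
p=V[0][0]
for q in manip.search_frame(p,'thin_cell'):print(q)
E
```

```text
wrist [(0.62, np.int64(1216), array([115.66611842, 232.40131579]))]
top []Traceback (most recent call last):
  File "<stdin>", line 6, in <module>
IndexError: list index out of range
```

Run:
```python
from fit import *
V=[]
for c in('wrist','scene'):
    p=shot(c); q=manip.masks_of(p,'cell')
    print(c,[(round(x['conf'],2),x['mask'].sum(),np.argwhere(x['mask']).mean(0).round()) for x in q])
    q=[x for x in q if abs(np.argwhere(x['mask']).mean(0)-proj(p,[473,265,17])[::-1]).max()<12]
    if q: V.append((p,q[0]['mask']))
for vs in (V[:1],V[1:],V):
    if vs: v,e=fitcell(vs,[473,265,-2.43,17]);print(v.round(2),np.degrees(v[2]).round(1),e)
s=manip.read_state();print(s['eef_pos'],np.degrees(s['eef_rot']))
```

```text
wrist [(0.9, np.int64(1301), array([116., 233.]))]
scene [(0.67, np.int64(328), array([254., 204.]))]
[474.45 265.52  -2.43   8.87] -139.5 0.2962127914923006
[532.14 210.16  -2.44 -43.51] -139.6 0.39661201622941183
[474.71 265.11  -2.44  13.04] -139.7 0.9025269925688539
[438.13525559 191.82776065 210.48418349] [ 1.79939022e+02 -2.05766237e-02  3.86195193e+01]
```

The cell is near (474.8, 265.1) with yaw −139.6°. I'll grip it 7 mm toward the nub from its middle.

```bash
python3 -m crank '[{"offset":[0.016,0.034,0],"spin":0.9},{"offset":[0.0314,0.0687,-0.02],"spin":1.8},{"offset":[0.0314,0.0687,-0.06],"spin":1.8},{"offset":[0.0314,0.0687,-0.1],"spin":1.8},{"offset":[0.0314,0.0687,-0.135],"spin":1.8},{"offset":[0.0314,0.0687,-0.165],"spin":1.8},{"offset":[0.0314,0.0687,-0.19],"spin":1.8},{"offset":[0.0314,0.0687,-0.2]}]'
python3 -c "
from h import *
s=manip.read_state();print(s['eef_pos'],np.degrees(s['eef_rot']),s['wrist_force'])"
```

```text
[438.13525559 191.82776065 210.48418349] [ 1.79939022e+02 -2.05766237e-02  3.86195193e+01] [-0.13898258  0.0251106  -0.8267732 ]$[7]: bad value
```

```bash
python3 -m crank '[{"offset":[0.016,0.034,0],"spin":0.9},{"offset":[0.0314,0.0687,-0.02],"spin":1.8},{"offset":[0.0314,0.0687,-0.06],"spin":1.8},{"offset":[0.0314,0.0687,-0.1],"spin":1.8},{"offset":[0.0314,0.0687,-0.135],"spin":1.8},{"offset":[0.0314,0.0687,-0.165],"spin":1.8},{"offset":[0.0314,0.0687,-0.19],"spin":1.8},{"offset":[0.0314,0.0687,-0.2],"spin":1.8}]'
python3 -c "
from h import *
s=manip.read_state();print(s['eef_pos'],np.degrees(s['eef_rot']),s['wrist_force'])
p=shot('wrist');save(p,'w4.png')
for m in manip.masks_of(p,'cell')[:2]:print(m['conf'],m['mask'].sum(),np.argwhere(m['mask']).mean(0))"
```

```text
clock: 6.8
eef_pos: [468.0, 259.8, 7.1]
eef_rot: [-3.141, 0.004, 0.705]
wrist_force: [0.1, -0.1, -1.2]
finger_gap: 94.2
[467.95625663 259.80480609   7.11114651] [-179.98975966    0.23791873   40.4210224 ] [ 0.14971949 -0.08922989 -1.21625826]
0.7 5073 [219.83914843 258.46520796]
0.28 2037 [164.88316151 475.05940108]
```

View pics/w4.png

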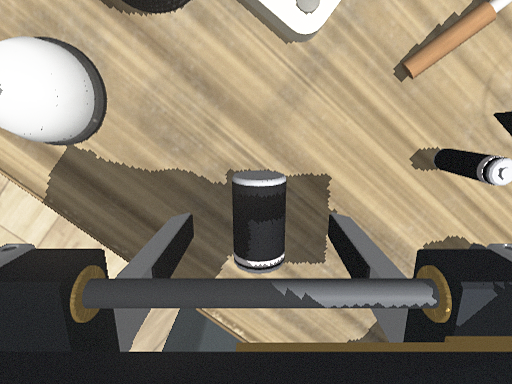

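The cell is centred between the fingers at (258,220), nub toward the gripper bar. I'll lower 4 mm, close, lift, and measure the grip.

```bash
python3 -m crank '[{"offset":[0.001,0.001,-0.002],"spin":0},{"offset":[0.001,0.001,-0.004],"spin":0},{"offset":[0.001,0.001,-0.004],"spin":0},{"offset":[0.001,0.001,-0.004],"spin":0},{"offset":[0.001,0.001,-0.004],"spin":0},{"offset":[0.001,0.001,-0.004],"spin":0},{"offset":[0.001,0.001,-0.004],"spin":0},{"offset":[0.001,0.001,-0.004],"spin":0}]' 0.3 15
python3 -m crank '[{"offset":[0,0,0],"spin":0},{"offset":[0,0,0],"spin":0},{"offset":[0,0,0.01],"spin":0},{"offset":[0,0,0.03],"spin":0},{"offset":[0,0,0.06],"spin":0},{"offset":[0,0,0.09],"spin":0},{"offset":[0,0,0.12],"spin":0},{"offset":[0,0,0.13],"spin":0}]' 0.2 15
python3 - <<'E'
from fit import *
s=manip.read_state();print(s['eef_pos'],np.degrees(s['eef_rot']),s['wrist_force'],s['finger_gap'])
p=shot('wrist');save(p,'w5.png');m=manip.masks_of(p,'cell');print([(x['conf'],x['mask'].sum()) for x in m])
np.save('m5.npy',m[0]['mask'])
# tool-frame fit: cell axis along -tool x, centre (a, b), pitch t
T=np.array(p['hand_eye']);E=np.linalg.inv(T);q=np.argwhere(m[0]['mask'])[:,::-1]
g=cv2.boundingRect(q.astype(np.int32));print(g)
def pt(X): c=E@np.append(X,1);return [p['fx']*c[0]/c[2]+p['cx'],p['fy']*c[1]/c[2]+p['cy']]
DD=D[(D[:,1]<0.3)]
def f(v):
    x0,y0,pit=v;X=cyl([0,0,np.pi,0])
    c,s_=np.cos(pit),np.sin(pit)
    X=np.stack([x0+c*X[:,0]-s_*X[:,2],y0+X[:,1],-16+s_*X[:,0]+c*X[:,2]],1)
    u=np.array([pt(a) for a in X]);return (u@DD.T).max(0)-(q@DD.T).max(0)-.3
r=least_squares(f,[7,0,0],loss='soft_l1',x_scale=[5,5,.1]);print(r.x,r.fun.round(1))
E
```

```text
clock: 7.57
eef_pos: [469.9, 261.2, 5.4]
eef_rot: [3.141, 0.002, 0.705]
wrist_force: [0.3, 0.2, 0.3]
finger_gap: 43.5
clock: 8.23
eef_pos: [471.1, 261.8, 140.2]
eef_rot: [3.14, -0.003, 0.706]
wrist_force: [0.9, 0.6, -1.0]
finger_gap: 32.7
[471.1036748 261.8212729 140.2280385] [179.89105457  -0.19550484  40.42423395] [ 0.94541294  0.60751975 -1.01812602] 32.728693631047044
[(0.74, np.int64(5193))]
(234, 173, 54, 105)
[ 5.66329522  1.13264399 -0.18543851] [ 1.8  0.3  0.9  2.3  1.2  0.3 -0.2 -0.3 -0.   0.5 -0.4 -0.5  0.1  0.6
  1.4]
```

View pics/w5.png

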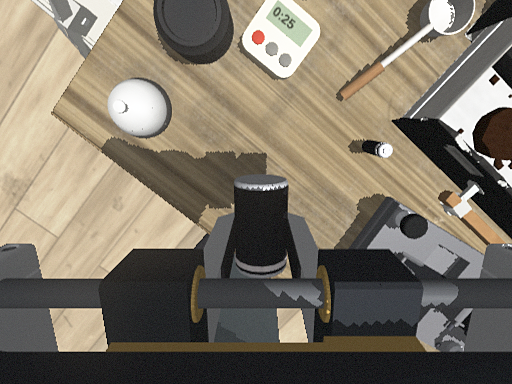

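```bash
cat > tf.py <<'E'
from fit import *
def toolfit(p,mask,z=-12,fixpitch=None,cut=.3):
    E=np.linalg.inv(np.array(p['hand_eye']));q=np.argwhere(mask)[:,::-1]
    DD=D[D[:,1]<cut]
    def f(v):
        x0,y0,pit,zz=v[0],v[1],(v[2] if fixpitch is None else fixpitch),z
        X=cyl([0,0,np.pi,0]);c,s=np.cos(pit),np.sin(pit)
        X=np.stack([x0+c*X[:,0]-s*X[:,2],y0+X[:,1],zz+s*X[:,0]+c*X[:,2]],1)
        C=X@E[:3,:3].T+E[:3,3];u=np.stack([p['fx']*C[:,0]/C[:,2]+p['cx'],p['fy']*C[:,1]/C[:,2]+p['cy']],1)
        return (u@DD.T).max(0)-(q@DD.T).max(0)-.3
    r=least_squares(f,[7,0,0],loss='soft_l1',x_scale=[5,5,.1]);return r.x,r.fun.round(1)
E
python3 - <<'E'
from tf import *
p=shot('wrist');m=np.load('m5.npy')
for z in(-10,-12,-14):
  print(z,*toolfit(p,m,z)); print('lvl',*toolfit(p,m,z,0.))
# row profile of mask
for r in range(172,280,6): c=np.flatnonzero(m[r]);print(r,c.min() if len(c) else 0,c.max() if len(c) else 0,end='; ')
E
```

```text
-10 [ 4.78400456  1.1712698  -0.08050918] [ 0.3 -0.3  0.2  0.7  0.3  0.  -0.1 -0.  -0.1 -0.1 -0.5 -0.1  0.3  0.5
  0.7]
lvl [4.93621587 1.1813548  0.        ] [-0.   0.4  0.8  0.4  0.3  0.3  0.3  0.2 -0.4 -0.9 -0.7  0.2  0.7  0.8
  0.7]
-12 [ 5.05947847  1.15948198 -0.10804264] [ 0.7  0.   0.5  1.2  0.6  0.1 -0.1 -0.1 -0.1  0.1 -0.5 -0.2  0.3  0.6
  0.9]
lvl [5.23651922 1.16805613 0.        ] [ 0.3  0.9  1.4  0.7  0.6  0.5  0.4  0.2 -0.5 -1.1 -0.8  0.1  0.8  0.9
  0.9]
-14 [ 5.34096302  1.1449024  -0.14975589] [ 1.3  0.2  0.7  1.8  0.9  0.2 -0.2 -0.3 -0.1  0.3 -0.5 -0.4  0.2  0.6
  1.2]
lvl [5.53231219 1.15408446 0.        ] [ 0.6  1.5  2.   1.1  0.8  0.6  0.5  0.2 -0.6 -1.2 -1.   0.1  0.9  1.1
  1.1]
172 0 0; 178 235 285; 184 234 287; 190 234 287; 196 234 287; 202 234 287; 208 235 287; 214 235 287; 220 235 287; 226 235 286; 232 235 285; 238 236 286; 244 236 286; 250 236 286; 256 235 286; 262 236 285; 268 238 283; 274 246 275;
```

The cell is held at tool x≈+5 and about level. Now I'll carry it over the bay, turning 59°.

```bash
python3 -m crank '[{"offset":[0.003,-0.02,0],"spin":6},{"offset":[0.008,-0.045,0],"spin":12},{"offset":[0.013,-0.07,0],"spin":18},{"offset":[0.017,-0.095,0],"spin":24},{"offset":[0.022,-0.12,0],"spin":30},{"offset":[0.026,-0.145,0],"spin":36},{"offset":[0.03,-0.17,0],"spin":42},{"offset":[0.034,-0.19,0],"spin":48}]' 0.2 30
python3 -m crank '[{"offset":[0.002,-0.01,-0.01],"spin":4},{"offset":[0.004,-0.02,-0.02],"spin":8},{"offset":[0.004,-0.028,-0.03],"spin":11},{"offset":[0.004,-0.028,-0.03],"spin":11},{"offset":[0.004,-0.028,-0.03],"spin":11},{"offset":[0.004,-0.028,-0.03],"spin":11},{"offset":[0.004,-0.028,-0.03],"spin":11},{"offset":[0.004,-0.028,-0.03],"spin":11}]' 0.2 30
cat > st.py <<'E'
from tf import *
O=np.array([510.8,39.2]);Y=np.radians(-80.5);B=np.array([[np.cos(Y),-np.sin(Y)],[np.sin(Y),np.cos(Y)]])
def st():
    s=manip.read_state();a=B.T@(s['eef_pos'][:2]-O)
    print('t',round(s['clock'],2),'eef',s['eef_pos'].round(1),'yaw',np.degrees(s['eef_rot'][2]).round(2),'scale xy',a.round(1),'pivz',round(s['eef_pos'][2]+11.5,1),'F scale',(B.T@s['wrist_force'][:2]).round(1),s['wrist_force'][2].round(1),'gap',round(s['finger_gap'],1))
if __name__=='__main__': st()
E
python3 - <<'E'
from st import *
st()
p=shot('wrist');save(p,'w6.png');save(p,'w6c.png',(140,0,390,260),2.3);np.save('w6E.npy',p['E'])
m=manip.masks_of(p,'cell');print([(x['conf'],x['mask'].sum()) for x in m])
if m and m[0]['mask'].sum()<8000: print(*toolfit(p,m[0]['mask'],-11))
E
```

```text
clock: 9.05
eef_pos: [502.9, 69.4, 132.9]
eef_rot: [-3.138, 0.002, 1.548]
wrist_force: [0.0, 0.3, -1.7]
finger_gap: 32.4
clock: 9.72
eef_pos: [507.0, 41.9, 103.2]
eef_rot: [-3.139, 0.002, 1.74]
wrist_force: [-0.1, 0.5, -2.4]
finger_gap: 32.4
t 9.72 eef [507.   41.9 103.2] yaw 99.68 scale xy [-3.3 -3.3] pivz 114.7 F scale [-0.5  0. ] -2.4 gap 32.4
[(0.53, np.int64(19503))]
```

View pics/w6c.png

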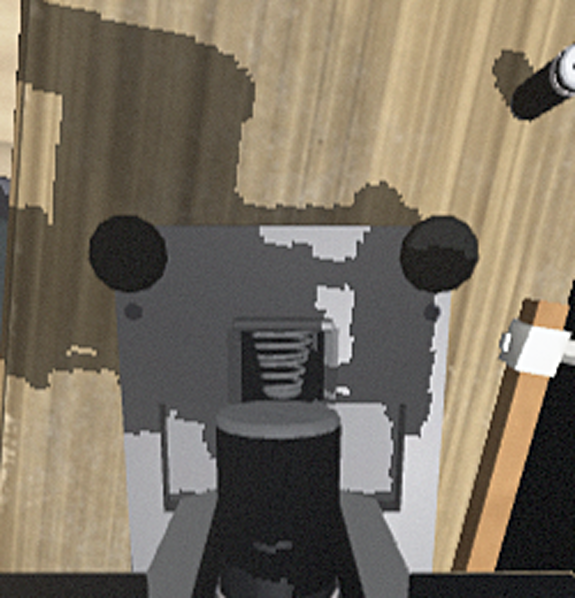

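The view shows the spring at (283,360) straight behind the cell's flat end (279,420). The feet tops are at (128,253) and (439,253), and the recess corners at (165,403), (400,404), (165,508) and (398,510). I'll refit the scale pose from this second view.

Run:
```python
from st import *
p=shot('wrist');p['E']=np.load('w6E.npy')
k=lambda x,y:np.array([140+x/2.3,y/2.3])
pts=[((-80,-51,71),k(128,253)),((-80,51,71),k(439,253)),((20,-48,41),k(165,508)),((20,48,41),k(398,510)),((-25,-48,41),k(165,403)),((-25,48,41),k(400,404))]
for fz in (True,False):
    v,r=fitscale(p,pts,fz);print(np.round(v,3),np.degrees(v[2]),np.round(r,1).tolist())
# cell face centre in tool frame, from rim ellipse extremes (217,420),(340,420)
s=manip.read_state();T=np.eye(4);T[:3,:3]=R.from_euler('xyz',s['eef_rot']).as_matrix();T[:3,3]=s['eef_pos']
for u in [k(217,420),k(340,420),k(279,402),k(279,438)]:
    o,d=ray(p,u);Ti=np.linalg.inv(T);o=Ti[:3,:3]@o+Ti[:3,3];d=Ti[:3,:3]@d
    print([ (o+d*(z-o[2])/d[2]).round(1).tolist() for z in(-8,-11,-14,-28)])
```

```text
[510.772  39.105  -1.404  -3.277] -80.4690876519202 [[0.0, 0.8], [0.1, 1.2], [0.2, -0.0], [-0.1, -0.5], [-1.8, -0.8], [1.6, -0.9]]
[510.677  39.52   -1.404] -80.46828813890957 [[-1.1, 0.1], [1.2, 0.5], [-0.4, 0.8], [0.6, 0.3], [-2.5, -0.6], [2.3, -0.6]]
[[31.5, -15.2, -8.0], [32.2, -15.0, -11.0], [32.9, -14.7, -14.0], [36.1, -13.3, -28.0]]
[[31.5, 19.1, -8.0], [32.2, 18.8, -11.0], [32.9, 18.5, -14.0], [36.1, 17.1, -28.0]]
[[36.6, 2.1, -8.0], [37.2, 2.1, -11.0], [37.8, 2.1, -14.0], [40.6, 2.0, -28.0]]
[[26.3, 2.1, -8.0], [27.1, 2.1, -11.0], [27.8, 2.1, -14.0], [31.5, 2.0, -28.0]]
```

Run:
```python
from st import *
p=shot('wrist');print(p['cx'],p['cy']);p['E']=np.load('w6E.npy')
k=lambda x,y:np.array([140+x/2.3,y/2.3])
def sc(u,z): X=onz(p,u,z);return (B.T@(X[:2]-O)).round(1)
print('cell',sc((k(217,420)+k(340,420))/2,114),'body',sc((k(217,480)+k(340,480))/2,114))
print('spring',sc(k(283,388),44),'spring back',sc(k(284,335),46),'bay L/R at wall',sc(k(235,330),54),sc(k(330,330),54))
print('feet',sc(k(128,253),71),sc(k(439,253),71),'rec',sc(k(165,508),41),sc(k(398,510),41),sc(k(165,403),41),sc(k(400,404),41))
s=manip.read_state();print(s['eef_rot'],s['eef_pos'])
```

```text
260.3719549148588 188.98865433088204
cell [-35.3  -1.6] body [-18.   -1.5]
spring [-31.5   0.2] spring back [-51.8   0.4] bay L/R at wall [-54.3 -17.2] [-54.4  16.8]
feet [-80.3 -50.3] [-80.7  50. ] rec [ 18.9 -47.6] [19.3 47.4] [-24.8 -45.8] [-24.8  45.9]
[-3.13869878e+00  2.31709754e-03  1.73994513e+00] [506.86547617  41.64869858 103.04600726]
```

I'll shift 1.7 mm sideways, then lower onto the lip in small steps to tilt the cell.

```bash
python3 -m crank '[{"offset":[0.001,0.001,-0.01],"spin":0},{"offset":[0.0017,0.001,-0.02],"spin":0},{"offset":[0.0017,0.001,-0.025],"spin":0},{"offset":[0.0017,0.001,-0.028],"spin":0},{"offset":[0.0017,0.001,-0.030],"spin":0},{"offset":[0.0017,0.001,-0.032],"spin":0},{"offset":[0.0017,0.001,-0.034],"spin":0},{"offset":[0.0017,0.001,-0.034],"spin":0}]' 0.2 30; python3 st.py
python3 -m crank '[{"offset":[0,0,-0.002],"spin":0},{"offset":[0,0,-0.004],"spin":0},{"offset":[0,0,-0.006],"spin":0},{"offset":[0,0,-0.008],"spin":0},{"offset":[0,0,-0.010],"spin":0},{"offset":[0,0,-0.011],"spin":0},{"offset":[0,0,-0.011],"spin":0},{"offset":[0,0,-0.011],"spin":0}]' 0.2 30; python3 st.py
python3 - <<'E'
from st import *
p=shot('wrist');save(p,'w7c.png',(140,60,390,300),2.3)
E
```

```text
clock: 10.58
eef_pos: [508.5, 42.6, 68.9]
eef_rot: [-3.139, 0.002, 1.74]
wrist_force: [-0.3, -0.3, -1.7]
finger_gap: 32.5
t 10.58 eef [508.5  42.6  68.9] yaw 99.69 scale xy [-3.7 -1.7] pivz 80.4 F scale [ 0.3 -0.4] -1.7 gap 32.5
clock: 11.25
eef_pos: [508.5, 42.6, 57.8]
eef_rot: [-3.139, 0.002, 1.74]
wrist_force: [-0.0, 0.1, -2.5]
finger_gap: 32.5
t 11.25 eef [508.5  42.6  57.8] yaw 99.69 scale xy [-3.7 -1.7] pivz 69.3 F scale [-0.1 -0. ] -2.5 gap 32.5
```

View pics/w7c.png

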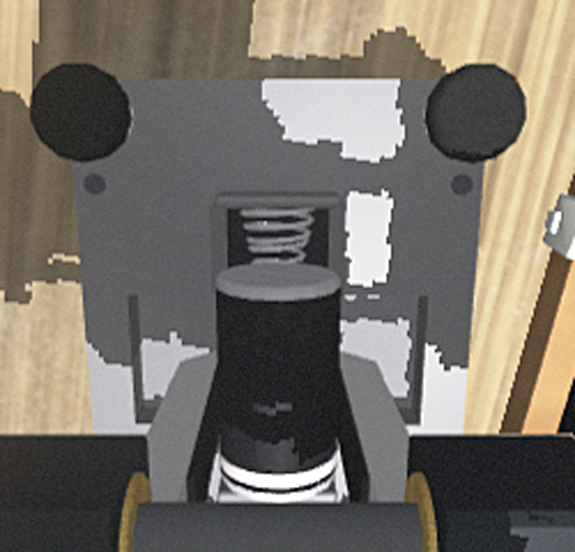

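The lip hasn't been touched: force is about 0 and the face hasn't tilted. The flat end is at (278,280) and the nub ring at (278,475), just behind the lip. So the grip offset is about 1.7 mm, not 5. I'll raise, go forward over the lip, and press down again.

```bash
python3 -m crank '[{"offset":[0,0,0.01],"spin":0},{"offset":[0,0,0.022],"spin":0},{"offset":[0.0006,-0.0037,0.022],"spin":0},{"offset":[0.0006,-0.0037,0.019],"spin":0},{"offset":[0.0006,-0.0037,0.016],"spin":0},{"offset":[0.0006,-0.0037,0.013],"spin":0},{"offset":[0.0006,-0.0037,0.011],"spin":0},{"offset":[0.0006,-0.0037,0.011],"spin":0}]' 0.2 30; python3 st.py
python3 -m crank '[{"offset":[0,0,-0.001],"spin":0},{"offset":[0,0,-0.002],"spin":0},{"offset":[0,0,-0.003],"spin":0},{"offset":[0,0,-0.004],"spin":0},{"offset":[0,0,-0.005],"spin":0},{"offset":[0,0,-0.006],"spin":0},{"offset":[0,0,-0.007],"spin":0},{"offset":[0,0,-0.007],"spin":0}]' 0.2 30; python3 st.py
python3 - <<'E'
from st import *
p=shot('wrist');save(p,'w8c.png',(140,60,390,300),2.3)
E
```

```text
clock: 11.97
eef_pos: [508.7, 39.0, 68.0]
eef_rot: [-3.137, 0.002, 1.74]
wrist_force: [0.0, -0.6, -1.7]
finger_gap: 32.4
t 11.97 eef [508.7  39.   68. ] yaw 99.69 scale xy [-0.1 -2.1] pivz 79.5 F scale [ 0.6 -0.1] -1.7 gap 32.4
clock: 12.63
eef_pos: [508.6, 39.0, 60.8]
eef_rot: [-3.137, 0.002, 1.74]
wrist_force: [0.6, -0.2, -2.2]
finger_gap: 32.1
t 12.63 eef [508.6  39.   60.8] yaw 99.69 scale xy [-0.1 -2.2] pivz 72.3 F scale [0.3 0.6] -2.2 gap 32.1
```

View pics/w8c.png

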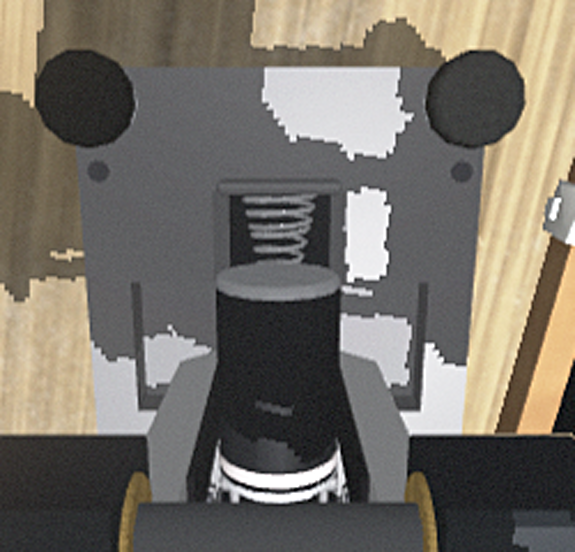

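Still no contact. I had the offset's sign reversed: the nub is only about 25 mm ahead of the pads. I'll raise, go 6 mm further forward, and press onto the lip again.

```bash
python3 -m crank '[{"offset":[0,0,0.012],"spin":0},{"offset":[0,0,0.024],"spin":0},{"offset":[0.0005,-0.003,0.024],"spin":0},{"offset":[0.0015,-0.006,0.023],"spin":0},{"offset":[0.0015,-0.006,0.020],"spin":0},{"offset":[0.0015,-0.006,0.017],"spin":0},{"offset":[0.0015,-0.006,0.014],"spin":0},{"offset":[0.0015,-0.006,0.013],"spin":0}]' 0.2 30; python3 st.py
python3 -m crank '[{"offset":[0,0,-0.001],"spin":0},{"offset":[0,0,-0.002],"spin":0},{"offset":[0,0,-0.003],"spin":0},{"offset":[0,0,-0.004],"spin":0},{"offset":[0,0,-0.005],"spin":0},{"offset":[0,0,-0.006],"spin":0},{"offset":[0,0,-0.007],"spin":0},{"offset":[0,0,-0.007],"spin":0}]' 0.2 30; python3 st.py
python3 - <<'E'
from st import *
p=shot('wrist');save(p,'w9c.png',(140,60,390,300),2.3)
E
```

```text
clock: 13.35
eef_pos: [509.7, 33.0, 72.7]
eef_rot: [-3.135, 0.002, 1.74]
wrist_force: [-0.0, -0.0, -1.6]
finger_gap: 32.6
t 13.35 eef [509.7  33.   72.7] yaw 99.69 scale xy [ 5.9 -2.2] pivz 84.2 F scale [ 0. -0.] -1.6 gap 32.6
clock: 14.02
eef_pos: [510.0, 33.6, 66.4]
eef_rot: [-3.137, 0.001, 1.74]
wrist_force: [-3.2, 4.2, 9.9]
finger_gap: 32.4
t 14.02 eef [510.   33.6  66.4] yaw 99.7 scale xy [ 5.4 -1.7] pivz 77.9 F scale [-4.7 -2.5] 9.9 gap 32.4
```

View pics/w9c.png

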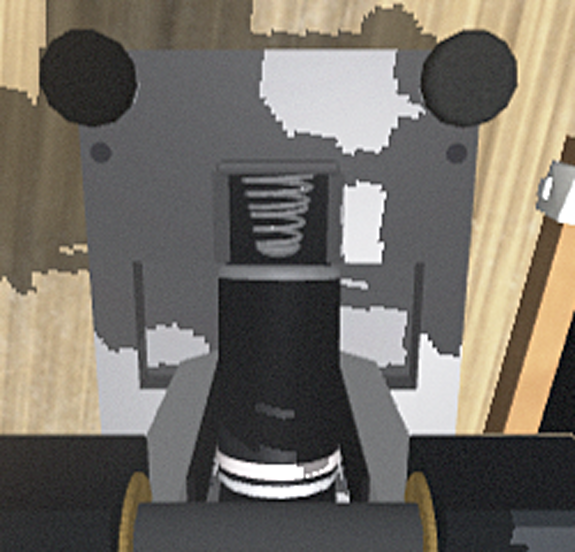

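It works: the flat end's ellipse is now nearly edge-on at (278,270), so the cell is tilting with its flat end down. The lip force is about 11 N. The spring cap shows at (278,240). I'll continue down for more tilt.

```bash
python3 -m crank '[{"offset":[0,0,-0.001],"spin":0},{"offset":[0,0,-0.002],"spin":0},{"offset":[0,0,-0.003],"spin":0},{"offset":[0,0,-0.0035],"spin":0},{"offset":[0,0,-0.004],"spin":0},{"offset":[0,0,-0.0045],"spin":0},{"offset":[0,0,-0.005],"spin":0},{"offset":[0,0,-0.005],"spin":0}]' 0.2 30; python3 st.py
python3 - <<'E'
from st import *
p=shot('wrist');save(p,'w10.png')
a=np.array(p['pixels'])[:,261:264].mean((1,2));print(a[150:280].round().astype(int).tolist())
E
```

```text
clock: 14.73
eef_pos: [510.2, 34.1, 62.1]
eef_rot: [-3.137, 0.001, 1.74]
wrist_force: [-4.1, 4.1, 8.8]
finger_gap: 32.5
t 14.73 eef [510.2  34.1  62.1] yaw 99.71 scale xy [ 4.9 -1.4] pivz 73.6 F scale [-4.7 -3.3] 8.8 gap 32.5
[135, 136, 68, 110, 149, 133, 83, 32, 32, 78, 135, 152, 97, 31, 34, 59, 125, 145, 121, 130, 140, 126, 131, 148, 155, 164, 120, 31, 42, 46, 38, 43, 41, 41, 43, 43, 40, 44, 43, 43, 43, 40, 44, 43, 41, 43, 42, 41, 43, 45, 40, 45, 40, 40, 39, 42, 42, 42, 42, 38, 42, 41, 40, 44, 41, 37, 38, 40, 40, 42, 37, 37, 43, 39, 40, 40, 38, 42, 38, 39, 41, 39, 42, 36, 37, 38, 40, 36, 46, 59, 64, 64, 58, 41, 39, 37, 39, 36, 39, 41, 38, 37, 37, 35, 41, 38, 31, 23, 124, 255, 255, 255, 255, 255, 255, 36, 51, 45, 187, 255, 255, 254, 255, 232, 50, 21, 35, 39, 49, 62]
```

Tilt is about 27°. Next I slide back along the lip toward the spring while easing down.

```bash
python3 -m crank '[{"offset":[-0.0003,0.0015,-0.0005],"spin":0},{"offset":[-0.0006,0.003,-0.001],"spin":0},{"offset":[-0.0009,0.005,-0.002],"spin":0},{"offset":[-0.0012,0.007,-0.003],"spin":0},{"offset":[-0.0015,0.0085,-0.004],"spin":0},{"offset":[-0.0019,0.0102,-0.005],"spin":0},{"offset":[-0.0019,0.0102,-0.005],"spin":0},{"offset":[-0.0019,0.0102,-0.005],"spin":0}]' 0.2 30; python3 st.py
python3 - <<'E'
from st import *
p=shot('wrist');save(p,'w11c.png',(140,60,390,300),2.3)
E
```

```text
clock: 15.45
eef_pos: [508.4, 44.2, 57.1]
eef_rot: [-3.138, 0.001, 1.74]
wrist_force: [1.0, -4.9, 3.1]
finger_gap: 32.2
t 15.45 eef [508.4  44.2  57.1] yaw 99.71 scale xy [-5.3 -1.5] pivz 68.6 F scale [5.  0.2] 3.1 gap 32.2
```

View pics/w11c.png

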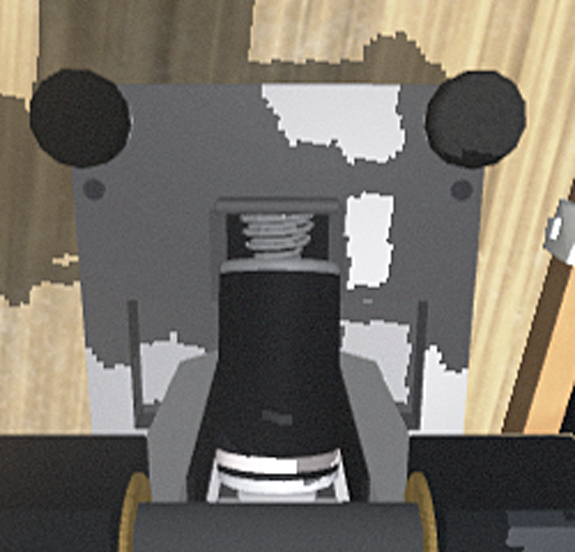

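The spring is engaged: +5 N along x, and the coil is compressed at (278,235). The nub ring is at (280,465), at the lip edge. Now I lower gradually, watching forces.

```bash
python3 -m crank '[{"offset":[0,0,-0.001],"spin":0},{"offset":[0,0,-0.002],"spin":0},{"offset":[0,0,-0.003],"spin":0},{"offset":[0,0,-0.004],"spin":0},{"offset":[0,0,-0.005],"spin":0},{"offset":[0,0,-0.006],"spin":0},{"offset":[0,0,-0.007],"spin":0},{"offset":[0,0,-0.007],"spin":0}]' 0.2 30; python3 st.py
python3 - <<'E'
from st import *
p=shot('wrist');save(p,'w12.png')
a=np.array(p['pixels'])[:,261:264].mean((1,2));print(a[150:280].round().astype(int).tolist())
E
```

```text
clock: 16.17
eef_pos: [508.6, 43.8, 50.2]
eef_rot: [-3.138, 0.002, 1.74]
wrist_force: [1.0, -6.1, 4.1]
finger_gap: 32.4
t 16.17 eef [508.6  43.8  50.2] yaw 99.7 scale xy [-4.9 -1.4] pivz 61.7 F scale [ 6.2 -0. ] 4.1 gap 32.4
[105, 97, 90, 66, 134, 169, 145, 110, 54, 41, 110, 150, 147, 144, 109, 33, 48, 125, 149, 141, 123, 119, 130, 130, 151, 162, 171, 132, 51, 37, 47, 46, 45, 46, 45, 45, 47, 44, 48, 45, 46, 45, 44, 45, 44, 46, 47, 43, 44, 43, 43, 43, 45, 43, 42, 44, 42, 41, 49, 44, 42, 43, 46, 41, 41, 44, 44, 44, 41, 44, 44, 41, 44, 40, 45, 37, 43, 38, 41, 42, 39, 44, 43, 42, 42, 42, 41, 43, 44, 38, 61, 74, 70, 71, 55, 41, 42, 41, 44, 43, 41, 45, 39, 44, 40, 43, 40, 39, 26, 93, 255, 255, 255, 255, 255, 255, 100, 59, 49, 178, 255, 255, 255, 255, 225, 113, 165, 170, 113, 50]
```

```bash
python3 -m crank '[{"offset":[0,-0.0003,-0.001],"spin":0},{"offset":[0,-0.0005,-0.002],"spin":0},{"offset":[0,-0.0005,-0.003],"spin":0},{"offset":[0,-0.0005,-0.004],"spin":0},{"offset":[0,-0.0005,-0.005],"spin":0},{"offset":[0,-0.0005,-0.006],"spin":0},{"offset":[0,-0.0005,-0.007],"spin":0},{"offset":[0,-0.0005,-0.007],"spin":0}]' 0.2 30; python3 st.py
cat > prof.py <<'E'
from st import *
p=shot('wrist')
a=np.array(p['pixels'])[:,261:264].mean((1,2));print(a[160:185].round().astype(int).tolist(),a[250:282].round().astype(int).tolist())
E
python3 prof.py
```

```text
clock: 16.88
eef_pos: [509.0, 42.9, 43.4]
eef_rot: [-3.139, 0.002, 1.74]
wrist_force: [2.4, -6.8, 6.0]
finger_gap: 32.4
t 16.88 eef [509.   42.9  43.4] yaw 99.69 scale xy [-3.9 -1.2] pivz 54.9 F scale [7.1 1.3] 6.0 gap 32.4
[108, 153, 155, 107, 36, 36, 37, 119, 156, 128, 115, 140, 144, 132, 143, 160, 168, 153, 98, 39, 41, 46, 49, 44, 45] [44, 45, 43, 43, 45, 42, 41, 38, 51, 91, 255, 255, 255, 255, 255, 255, 255, 46, 62, 85, 255, 255, 255, 255, 251, 132, 65, 75, 67, 61, 63, 66]
```

```bash
python3 -m crank '[{"offset":[0,0,-0.001],"spin":0},{"offset":[0,0,-0.0015],"spin":0},{"offset":[0,0,-0.002],"spin":0},{"offset":[0,0,-0.003],"spin":0},{"offset":[0,0,-0.004],"spin":0},{"offset":[0,0,-0.005],"spin":0},{"offset":[0,0,-0.005],"spin":0},{"offset":[0,0,-0.005],"spin":0}]' 0.2 30; python3 st.py;python3 prof.py
```

```text
clock: 17.6
eef_pos: [509.3, 42.5, 38.6]
eef_rot: [-3.139, 0.003, 1.74]
wrist_force: [1.0, -6.8, 4.0]
finger_gap: 32.1
t 17.6 eef [509.3  42.5  38.6] yaw 99.68 scale xy [-3.5 -1. ] pivz 50.1 F scale [ 6.9 -0.1] 4.0 gap 32.1
[87, 139, 158, 138, 87, 33, 37, 53, 130, 154, 119, 113, 146, 142, 125, 123, 137, 157, 168, 175, 134, 52, 40, 48, 46] [46, 41, 44, 46, 41, 49, 43, 39, 56, 82, 82, 55, 254, 255, 255, 255, 255, 255, 255, 53, 72, 91, 255, 255, 255, 255, 250, 158, 81, 53, 67, 71]
```

```bash
python3 -m crank '[{"offset":[0,0,-0.001],"spin":0},{"offset":[0,0,-0.0015],"spin":0},{"offset":[0,0,-0.002],"spin":0},{"offset":[0,0,-0.003],"spin":0},{"offset":[0,0,-0.004],"spin":0},{"offset":[0,0,-0.005],"spin":0},{"offset":[0,0,-0.005],"spin":0},{"offset":[0,0,-0.005],"spin":0}]' 0.2 30; python3 st.py;python3 prof.py
```

```text
clock: 18.32
eef_pos: [509.6, 41.9, 33.8]
eef_rot: [-3.14, 0.003, 1.74]
wrist_force: [1.9, -7.5, 6.0]
finger_gap: 32.6
t 18.32 eef [509.6  41.9  33.8] yaw 99.67 scale xy [-2.9 -0.7] pivz 45.3 F scale [7.7 0.6] 6.0 gap 32.6
[66, 139, 161, 146, 144, 148, 100, 20, 114, 159, 141, 143, 148, 123, 131, 149, 141, 118, 110, 112, 131, 145, 156, 164, 170] [37, 38, 39, 38, 37, 38, 36, 30, 73, 93, 88, 87, 90, 87, 81, 63, 255, 255, 255, 255, 255, 255, 194, 64, 59, 224, 255, 255, 229, 31, 59, 66]
```

```bash
python3 -m crank '[{"offset":[0,0,-0.001],"spin":0},{"offset":[0,0,-0.0015],"spin":0},{"offset":[0,0,-0.002],"spin":0},{"offset":[0,0,-0.0025],"spin":0},{"offset":[0,0,-0.003],"spin":0},{"offset":[0,0,-0.0035],"spin":0},{"offset":[0,0,-0.0035],"spin":0},{"offset":[0,0,-0.0035],"spin":0}]' 0.2 30; python3 st.py;python3 prof.py
python3 - <<'E'
from st import *
p=shot('wrist');save(p,'w13c.png',(140,60,390,300),2.3)
E
```

```text
clock: 19.03
eef_pos: [509.7, 41.4, 30.6]
eef_rot: [-3.14, 0.004, 1.74]
wrist_force: [0.6, -7.8, 7.3]
finger_gap: 32.5
t 19.03 eef [509.7  41.4  30.6] yaw 99.67 scale xy [-2.4 -0.7] pivz 42.1 F scale [ 7.8 -0.7] 7.3 gap 32.5
[143, 134, 151, 155, 102, 38, 123, 155, 145, 152, 141, 74, 42, 118, 157, 144, 116, 133, 151, 137, 120, 109, 110, 110, 112] [42, 39, 41, 38, 39, 56, 82, 85, 89, 85, 86, 83, 88, 84, 85, 84, 84, 76, 63, 208, 255, 255, 255, 255, 255, 251, 55, 74, 70, 65, 64, 69]
```

Run:
```python
from st import *
p=shot('wrist');save(p,'w14.png')
a=np.array(p['pixels'])
for c in (240,262,284): print(c,a[150:215,c-1:c+2].mean((1,2)).round().astype(int).tolist())
# predicted rows of face rims for level cell, tool coords
E=np.linalg.inv(np.array(p['hand_eye']))
def row(X): c=E@np.append(X,1);return (p['fy']*c[1]/c[2]+p['cy']).round(1)
for d in(1.5,3,4,5):
  for th in(-5,0,5,10,15):
    t=np.radians(th);C,S=np.cos(t),np.sin(t)
    P=lambda l,h:row([d-( -0)+(-1)*(l*C-h*S)-0*d,0,-12+ -(l*S+h*C)])
    # l along cell axis from pivot-centred cell middle
    P=lambda l,h:row([-( (l-d)*C-h*S),0,-12-((l-d)*S+h*C)])
    print(d,th,'minus bottom,top',P(-30.75,-17),P(-30.75,17),'shoulder top',P(29.25,17))
```

```text
240 [103, 97, 94, 70, 71, 101, 86, 54, 40, 43, 40, 50, 54, 51, 38, 43, 41, 39, 43, 38, 42, 42, 40, 44, 41, 41, 36, 46, 94, 117, 111, 111, 110, 117, 127, 129, 131, 132, 131, 86, 28, 36, 34, 38, 38, 35, 36, 35, 35, 36, 38, 38, 38, 37, 35, 36, 39, 40, 39, 38, 35, 36, 37, 38, 37]
262 [107, 101, 91, 69, 114, 159, 154, 94, 118, 165, 145, 134, 148, 156, 103, 37, 123, 154, 145, 152, 139, 74, 44, 119, 156, 142, 119, 133, 149, 137, 122, 110, 109, 111, 112, 130, 142, 147, 154, 160, 127, 54, 36, 39, 42, 42, 40, 42, 41, 39, 40, 40, 39, 40, 38, 36, 46, 39, 39, 42, 36, 41, 43, 38, 35]
284 [107, 100, 91, 78, 64, 64, 66, 65, 66, 65, 67, 66, 68, 69, 66, 65, 68, 65, 69, 65, 68, 66, 68, 68, 70, 72, 68, 65, 80, 99, 110, 114, 121, 126, 128, 130, 138, 126, 79, 33, 35, 38, 38, 38, 35, 39, 38, 37, 32, 38, 34, 35, 35, 36, 36, 38, 27, 38, 36, 37, 37, 40, 33, 35, 38]
1.5 -5 minus bottom,top 175.9 193.3 shoulder top 282.4
1.5 0 minus bottom,top 177.0 189.3 shoulder top 282.7
1.5 5 minus bottom,top 178.4 185.8 shoulder top 282.7
1.5 10 minus bottom,top 180.2 182.8 shoulder top 282.2
1.5 15 minus bottom,top 182.2 180.2 shoulder top 281.2
3 -5 minus bottom,top 173.8 190.8 shoulder top 280.4
3 0 minus bottom,top 174.8 186.8 shoulder top 280.6
3 5 minus bottom,top 176.3 183.2 shoulder top 280.4
3 10 minus bottom,top 178.1 180.2 shoulder top 279.7
3 15 minus bottom,top 180.1 177.7 shoulder top 278.7
4 -5 minus bottom,top 172.3 189.1 shoulder top 279.1
4 0 minus bottom,top 173.4 185.1 shoulder top 279.2
4 5 minus bottom,top 174.9 181.5 shoulder top 278.9
4 10 minus bottom,top 176.6 178.5 shoulder top 278.1
4 15 minus bottom,top 178.8 176.1 shoulder top 277.0
5 -5 minus bottom,top 170.9 187.4 shoulder top 277.8
5 0 minus bottom,top 172.0 183.3 shoulder top 277.7
5 5 minus bottom,top 173.4 179.8 shoulder top 277.3
5 10 minus bottom,top 175.2 176.8 shoulder top 276.5
5 15 minus bottom,top 177.4 174.4 shoulder top 275.3
```

The rim rows (176/190) match the level pose from the original grasp, so the cell lies level and low with the nub end below the lip. I'll ease it forward 4 mm, then open slightly.

```bash
python3 -m crank '[{"offset":[0.0001,-0.0007,0],"spin":0},{"offset":[0.0002,-0.0014,0],"spin":0},{"offset":[0.0003,-0.002,0],"spin":0},{"offset":[0.0004,-0.0026,0],"spin":0},{"offset":[0.0006,-0.0033,0],"spin":0},{"offset":[0.0007,-0.004,0],"spin":0},{"offset":[0.0007,-0.004,0],"spin":0},{"offset":[0.0007,-0.004,0],"spin":0}]' 0.2 30; python3 st.py
python3 -m crank '[{"offset":[0,0,0],"spin":0},{"offset":[0,0,0],"spin":0},{"offset":[0,0,0],"spin":0},{"offset":[0,0,0],"spin":0},{"offset":[0,0,0],"spin":0},{"offset":[0,0,0],"spin":0},{"offset":[0,0,0],"spin":0},{"offset":[0,0,0],"spin":0}]' 0.5 30; python3 st.py
```

```text
clock: 19.85
eef_pos: [510.4, 37.4, 30.5]
eef_rot: [-3.14, 0.004, 1.739]
wrist_force: [-0.7, 0.3, 2.6]
finger_gap: 32.3
t 19.85 eef [510.4  37.4  30.5] yaw 99.66 scale xy [ 1.7 -0.7] pivz 42.0 F scale [-0.4 -0.6] 2.6 gap 32.3
clock: 20.52
eef_pos: [510.4, 37.4, 30.5]
eef_rot: [-3.14, 0.004, 1.74]
wrist_force: [-0.4, -0.7, -0.2]
finger_gap: 46.6
t 20.52 eef [510.4  37.4  30.5] yaw 99.67 scale xy [ 1.7 -0.7] pivz 42.0 F scale [ 0.6 -0.5] -0.2 gap 46.6
```

```bash
python3 -m crank '[{"offset":[0,0,0.02],"spin":0},{"offset":[0,0,0.05],"spin":0},{"offset":[0,0,0.085],"spin":0},{"offset":[0,0,0.12],"spin":0},{"offset":[0,0,0.145],"spin":0},{"offset":[0,-0.015,0.15],"spin":0},{"offset":[0,-0.03,0.15],"spin":0},{"offset":[0,-0.03,0.15],"spin":0}]' 0.5 30; python3 st.py
python3 - <<'E'
from st import *
p=shot('wrist');save(p,'w15c.png',(160,40,360,240),3);print(p['E'].shape)
np.save('w15E.npy',p['E'])
m=manip.masks_of(p,'cell');print([(round(x['conf'],2),x['mask'].sum(),cv2.boundingRect(np.argwhere(x['mask'])[:,::-1].astype(np.int32))) for x in m])
def S(x,y,z): return proj(p,np.append(O+B@[x,y],z)).round(1)
print('pred seated: minus top',S(-30.75,0,61),'minus ctr',S(-30.75,0,44),'lip edge',S(25.25,0,64),'sides',S(0,17,44),S(0,-17,44))
r=manip.search_frame(p,'cover_edge');print([(q['conf'],(B.T@(np.array(q['location'][:2])-O)).round(1),q['location'][2]) for q in r])
E
```

```text
clock: 21.18
eef_pos: [510.5, 5.8, 181.1]
eef_rot: [-3.141, 0.005, 1.738]
wrist_force: [0.2, 0.2, -0.4]
finger_gap: 47.2
t 21.18 eef [510.5   5.8 181.1] yaw 99.6 scale xy [32.9 -5.8] pivz 192.6 F scale [-0.2  0.3] -0.4 gap 47.2
(4, 4)
[(0.6, np.int64(1579), (250, 124, 31, 54))]
pred seated: minus top [264.6 125.2] minus ctr [264.4 124.8] lip edge [264.3 177.4] sides [279.  152.2] [249.5 152.2]
[(0.86, array([82.6, -1.5]), 90.0), (0.17, array([-0.6, -2.5]), 42.7)]
```

View pics/w15c.png

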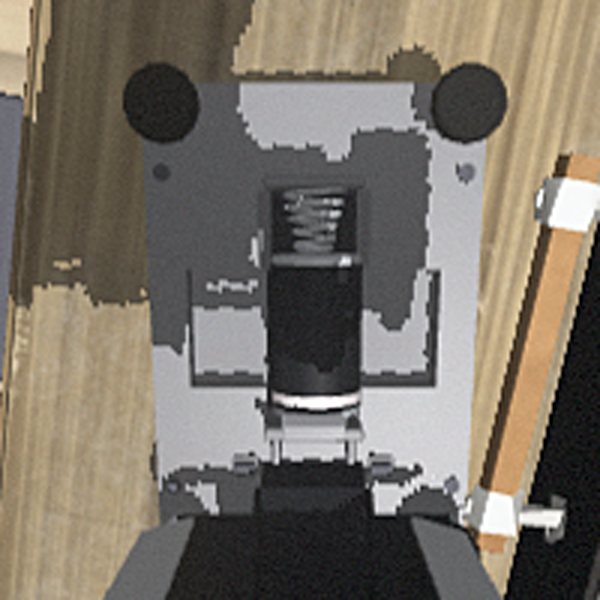

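The final picture shows the cell lying in the bay. Its flat end is at crop (313,258), i.e. row 125 against 125 predicted for seated. Its sides are at columns 250–281 (predicted 249.5–279), and the nub ring at (313,403) runs under the lip bar (313,420). Now the cover: shut the fingers and go behind it.

```bash
python3 -m crank '[{"offset":[0,0,0.015],"spin":0},{"offset":[0.005,-0.02,0.02],"spin":0},{"offset":[0.010,-0.045,0.02],"spin":0},{"offset":[0.015,-0.07,0.02],"spin":0},{"offset":[0.021,-0.095,0.02],"spin":0},{"offset":[0.026,-0.12,0.02],"spin":0},{"offset":[0.026,-0.12,0.02],"spin":0},{"offset":[0.026,-0.12,0.02],"spin":0}]' 0 20; python3 st.py
python3 -m crank '[{"offset":[0,0,-0.01],"spin":0},{"offset":[0,0,-0.03],"spin":0},{"offset":[0,0,-0.05],"spin":0},{"offset":[0,0,-0.07],"spin":0},{"offset":[0,0,-0.08],"spin":0},{"offset":[0,0,-0.08],"spin":0},{"offset":[0,0,-0.08],"spin":0},{"offset":[0,0,-0.08],"spin":0}]' 0 20; python3 st.py
```

```text
clock: 22.0
eef_pos: [536.2, -112.4, 199.6]
eef_rot: [-3.138, 0.003, 1.738]
wrist_force: [-0.1, 1.0, 0.2]
finger_gap: 1.0
t 22.0 eef [ 536.2 -112.4  199.6] yaw 99.58 scale xy [1.537e+02 1.000e-01] pivz 211.1 F scale [-1.   0.1] 0.2 gap 1.0
clock: 22.67
eef_pos: [536.7, -112.1, 120.6]
eef_rot: [-3.14, 0.004, 1.738]
wrist_force: [0.1, -0.6, 1.1]
finger_gap: 0.3
t 22.67 eef [ 536.7 -112.1  120.6] yaw 99.61 scale xy [153.5   0.6] pivz 132.1 F scale [ 0.6 -0. ] 1.1 gap 0.3
```

```bash
python3 -m crank '[{"offset":[-0.001,0.008,0],"spin":0},{"offset":[-0.003,0.018,0],"spin":0},{"offset":[-0.004,0.026,0],"spin":0},{"offset":[-0.006,0.034,0],"spin":0},{"offset":[-0.007,0.042,0],"spin":0},{"offset":[-0.008,0.050,0],"spin":0},{"offset":[-0.010,0.058,0.001],"spin":0},{"offset":[-0.011,0.066,0.002],"spin":0}]' 0 20; python3 st.py
python3 - <<'E'
from st import *
p=shot('scene')
r=manip.search_frame(p,'cover_edge');print([(round(q['conf'],2),(B.T@(np.array(q['location'][:2])-O)).round(1),round(q['location'][2],1)) for q in r])
E
```

```text
clock: 23.33
eef_pos: [525.4, -45.2, 122.7]
eef_rot: [-3.139, 0.004, 1.739]
wrist_force: [-0.4, -1.3, 0.6]
finger_gap: 0.3
t 23.33 eef [525.4 -45.2 122.7] yaw 99.61 scale xy [85.7  0.5] pivz 134.2 F scale [ 1.2 -0.6] 0.6 gap 0.3
[(0.85, array([58.8,  6.1]), 105.6)]
```

```bash
python3 -m crank '[{"offset":[-0.001,0.007,0.005],"spin":0},{"offset":[-0.0025,0.015,0.009],"spin":0},{"offset":[-0.004,0.0235,0.0095],"spin":0},{"offset":[-0.0055,0.032,0.009],"spin":0},{"offset":[-0.007,0.041,0.008],"spin":0},{"offset":[-0.008,0.049,0.0065],"spin":0},{"offset":[-0.0095,0.058,0.004],"spin":0},{"offset":[-0.011,0.066,0],"spin":0}]' 0 20; python3 st.py
python3 - <<'E'
from st import *
p=shot('scene')
r=manip.search_frame(p,'cover_edge');print([(round(q['conf'],2),(B.T@(np.array(q['location'][:2])-O)).round(1),round(q['location'][2],1)) for q in r])
E
```

```text
clock: 24.1
eef_pos: [514.4, 22.1, 122.5]
eef_rot: [-3.14, 0.004, 1.74]
wrist_force: [0.8, -0.1, 1.0]
finger_gap: 0.6
t 24.1 eef [514.4  22.1 122.5] yaw 99.68 scale xy [17.5  0.8] pivz 134.0 F scale [0.2 0.7] 1.0 gap 0.6
[(0.87, array([ -1. , -10.7]), 104.4), (0.69, array([-26.2, -18.1]), 36.3)]
```

```bash
python3 -m crank '[{"offset":[-0.001,0.0065,-0.004],"spin":0},{"offset":[-0.0022,0.013,-0.0095],"spin":0},{"offset":[-0.0033,0.0195,-0.0155],"spin":0},{"offset":[-0.0043,0.0255,-0.022],"spin":0},{"offset":[-0.0051,0.031,-0.029],"spin":0},{"offset":[-0.0059,0.0355,-0.0365],"spin":0},{"offset":[-0.0064,0.039,-0.0445],"spin":0},{"offset":[-0.0067,0.0405,-0.049],"spin":0}]' 0 20; python3 st.py
python3 -m crank '[{"offset":[0,0,-0.001],"spin":0},{"offset":[0,0,-0.002],"spin":0},{"offset":[0,0,-0.003],"spin":0},{"offset":[0,0,-0.004],"spin":0},{"offset":[0,0,-0.005],"spin":0},{"offset":[0,0,-0.005],"spin":0},{"offset":[0,0,-0.005],"spin":0},{"offset":[0,0,-0.005],"spin":0}]' 0 20; python3 st.py
```

```text
clock: 24.87
eef_pos: [506.8, 63.3, 71.6]
eef_rot: [-3.137, 0.003, 1.741]
wrist_force: [0.3, 0.3, -0.1]
finger_gap: 0.7
t 24.87 eef [506.8  63.3  71.6] yaw 99.76 scale xy [-24.5   0.1] pivz 83.1 F scale [-0.3  0.3] -0.1 gap 0.7
clock: 25.53
eef_pos: [506.9, 63.7, 69.0]
eef_rot: [-3.138, 0.002, 1.741]
wrist_force: [-15.7, 3.6, 31.2]
finger_gap: 0.5
t 25.53 eef [506.9  63.7  69. ] yaw 99.75 scale xy [-24.8   0.2] pivz 80.5 F scale [ -6.1 -14.9] 31.2 gap 0.5
```

There is a stiff stop at z=69.0, which matches the shut cover top (69.5). I'll retract and check.

```bash
python3 -m crank '[{"offset":[0,0,0.01],"spin":0},{"offset":[0,0,0.03],"spin":0},{"offset":[0,-0.01,0.06],"spin":0},{"offset":[0,-0.03,0.09],"spin":0},{"offset":[0,-0.05,0.12],"spin":0},{"offset":[0,-0.07,0.14],"spin":0},{"offset":[0,-0.07,0.14],"spin":0},{"offset":[0,-0.07,0.14],"spin":0}]' 0 20; python3 st.py
python3 - <<'E'
from st import *
for c in('wrist','scene'):
    p=shot(c);save(p,'end_'+c+'.png')
    def S(x,y,z): return proj(p,np.append(O+B@[x,y],z))
    r=manip.search_frame(p,'cover_edge');print(c,[(round(q['conf'],2),(B.T@(np.array(q['location'][:2])-O)).round(1),round(q['location'][2],1)) for q in r])
    m=manip.masks_of(p,'cover_edge');print([(round(x['conf'],2),x['mask'].sum(),cv2.boundingRect(np.argwhere(x['mask'])[:,::-1].astype(np.int32))) for x in m])
    for th in (0,.05,.1,.2):
        f=lambda r,y,n=25.5:S(52-r*np.cos(th)+n*np.sin(th),y,44+r*np.sin(th)+n*np.cos(th)).round(1).tolist()
        print(th,'edge corners',f(114,-22.5),f(114,22.5),'near',f(14,-22.5),f(14,22.5))
    if c=='wrist':
        a=np.array(p['pixels']);u=S(-62,0,69.5);print(u,a[70:200,int(u[0])-1:int(u[0])+2].mean((1,2)).round().astype(int).tolist())
    for n in('thin_cell','glass','cell'):
        r=manip.search_frame(p,n);print(n,[(round(q['conf'],2),np.round(q['location']).tolist()) for q in r[:2]])
E
```

```text
clock: 26.2
eef_pos: [507.2, -7.1, 209.7]
eef_rot: [-3.14, 0.003, 1.739]
wrist_force: [-0.3, 1.0, -0.5]
finger_gap: 0.6
t 26.2 eef [507.2  -7.1 209.7] yaw 99.65 scale xy [ 45.  -11.2] pivz 221.2 F scale [-1.  -0.2] -0.5 gap 0.6
wrist [(0.87, array([-9.4, -1.7]), 68.9)]
[(0.62, np.int64(5542), (228, 80, 82, 104))]
0 edge corners [249.2, 84.2] [290.3, 84.3] near [249.8, 173.9] [287.8, 174.0]
0.05 edge corners [249.0, 85.0] [290.8, 85.1] near [249.8, 175.1] [287.8, 175.2]
0.1 edge corners [248.8, 86.1] [291.3, 86.2] near [249.8, 176.3] [287.8, 176.4]
0.2 edge corners [248.4, 89.3] [292.4, 89.4] near [249.8, 178.7] [287.8, 178.8]
[269.74807888  84.22623254] [171, 171, 173, 173, 173, 174, 172, 175, 180, 164, 105, 31, 40, 37, 39, 55, 62, 65, 63, 67, 65, 66, 66, 61, 54, 44, 38, 35, 40, 41, 40, 35, 30, 35, 54, 67, 73, 58, 58, 67, 66, 68, 68, 68, 65, 67, 65, 69, 68, 67, 69, 66, 69, 67, 68, 71, 69, 69, 71, 62, 39, 31, 34, 38, 40, 39, 37, 31, 60, 80, 57, 34, 37, 37, 37, 34, 37, 53, 74, 76, 76, 75, 77, 77, 77, 76, 76, 81, 78, 80, 79, 77, 81, 78, 82, 78, 80, 83, 82, 81, 82, 84, 76, 61, 68, 85, 82, 86, 81, 58, 49, 55, 58, 167, 212, 203, 201, 201, 203, 202, 191, 240, 254, 251, 249, 248, 248, 249, 250, 249]
thin_cell [(0.75, [582.0, 194.0, 39.0])]
glass [(0.62, [553.0, -265.0, 20.0])]
cell []
scene [(0.94, array([-20.6, -14.7]), 67.4), (0.21, array([306. ,   1.7]), 42.4)]
[(0.61, np.int64(631), (232, 189, 36, 26))]
0 edge corners [246.4, 205.9] [231.8, 202.0] near [263.5, 190.7] [249.6, 187.3]
0.05 edge corners [246.6, 203.8] [232.0, 199.9] near [263.7, 190.3] [249.8, 186.9]
0.1 edge corners [246.9, 201.7] [232.3, 197.8] near [263.9, 189.9] [250.0, 186.5]
0.2 edge corners [247.7, 197.4] [233.0, 193.6] near [264.3, 189.2] [250.5, 185.9]
thin_cell []
glass [(0.78, [561.0, -263.0, 41.0])]
cell []
```

```bash
python3 -c "
from cell import manip
print(manip.sign_off())"
```

```text
the job is handed in; nothing more can be done
None
```

The cell is fitted in the bay and the cover is swung shut over it. I handed the job in at about 26.5 s with the gripper clear above the scale.

- **Fitting the cell:** I gripped it across the middle, tilted it flat-end-down against the top of the lip, and pushed it back onto the spring (about 6–8 N). I then rolled it down to level, eased it forward and let go. The first two lowerings missed the lip because I had the sign of the grip offset wrong. They touched nothing, and the third worked.
- **Seat check after letting go:** The wrist picture showed the flat end at row 125, where the fit predicts a seated cell. The sides were within about 2 pixels of prediction, and the nub end ran under the lip.
- **Cover check:** Pushed with the closed fingers, it came to a stiff stop at z = 69.0 mm, against 69.5 mm for fully shut. The press there reached about 31 N vertically at the wrist. Afterwards the network placed the cover top at 67–69 mm and found no visible cell. The wrist picture had its edge about 3 pixels off prediction, which I put down to the camera's 2–3 mm height bias. I had used up the 12 views, so the shut cover was judged from these numbers, not by eye.
- **Thin cell and glass:** The thin cell was found about where it was before (within about 4 mm). The scene camera again found the glass within 2 mm. A wrist-camera fix, at lower confidence, put it about 8 mm off, so those two readings disagree. The arm never went near the glass.

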